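# Load a relay into a touch-safe test adapter with an insulating push stick

## Task

Load the blue relay for testing: set it upright and lengthwise in the open trough of the relay test adapter and let go of it, then push it into the covered tunnel with the blunt, black-tipped end of the grey nylon spudger (fingers stay off it there) until the red-knobbed spring latch has snapped down behind it. Push slowly and gently, stopping as soon as you feel it come up hard, because the contacts behind it bend easily. Finally lay the spudger down flat on the bench, clear of the adapter, and leave the other parts where they are.

Things in the scene. Friction and masses are not known exactly. Their poses are not given: they have to be found in the camera images.
- adapter: Relay test adapter, fixed: black base plate 166 x 80 mm, 8 mm high. Origin: bench level, under the tunnel mouth; x = feed direction along the channel, y = left, z up. Channel floor z = 10 mm. Grey tunnel x = 0 to 88, 14.5 wide, clear cover z = 38 to 42. On it a metal head, 60 high, with the latch's red knob to 75; inside, a sprung contact block. Socket housing x = 88 to 104, 40 high.
- trough (a point): Middle of the open loading trough's floor, 25 mm before the tunnel mouth, 10 mm above the bench (axes as adapter). The trough runs from 50 mm before the mouth up to it: 18 mm wide, narrowing over the last 15 mm to 14.5; its low side walls end 16 mm above the bench; its rear end is open.
- tunnel (a point): Middle of the tunnel floor, 44 mm past the mouth, 10 mm above the bench. The head is clamped at an unknown depth: the latch's holding face (towards the far end) stands 28 mm past the mouth, give or take 9, to be found by feel. The contact block waits 24 mm past that face. More than 18 N from spudger on relay damages the contacts.
- latch (a joint): Lift of the sprung latch (red knob): 0 = down, tip 32 mm above the bench; about 0.0035 m with a relay under it. Feeding: ramp 4 to 8 N, drag 2 to 4 N, over the last 5 mm the contact spring too, up to 9 N in all. It snaps to 0 behind the relay's rear face; 2 mm on, at about 6 N, comes a hard stop. If let go before the snap, the relay springs back a little; after it, back onto the latch.
- relay: Plain blue relay, a box 12.7 x 29 x 25.5 mm, about 20 g, standing upright on the bench. Origin: centre of its underside; x = thickness (12.7), y = length (29), z up. It is fed with its length along the channel, either end first. Latched, its origin is 14.5 mm past the latch's holding face.
- spudger: Grey nylon spudger, a round stick 125 mm long, 12 g, lying on the bench. Origin: under its middle, at its underside, 5.2 mm below its axis; y = along it. Blunt end (black tip): flat face 6.8 mm across at y = -62 mm; the +y end is pointed. Middle 64 mm are 10 mm thick (hold it there). In the tunnel its axis about 25 mm above the bench keeps it below the latch tip.
- transformer: Small grey and orange transformer, 44 x 48 x 40 mm, loose on the bench right of the adapter; bystander. Origin: centre of its underside.
- capacitor: Dark blue upright capacitor, 25 mm across, 42 mm high, loose on the bench left of the adapter; bystander. Origin: centre of its underside.
- potentiometer: Black potentiometer with a grey knob, 26 x 26 x 26 mm, loose on the bench to the right; bystander. Origin: centre of its underside.
Not all that is in view belongs to the job. Several things look just like the relay: the one meant starts farthest to the robot's left.

How it is judged:
On the way, in this order (a step that is already met when the one before it is completed fails the run):
1. the relay stands upright and lengthwise in the open trough, let go (x of relay in the frame of adapter between -0.048 and -0.006 m and y of relay in the frame of adapter between -0.006 and 0.006 m and z of relay in the frame of adapter between 0.008 and 0.0125 m and angle between relay's own z axis and vertical below 0.12 rad and contact force between the fingers and relay below 0.05 N), for 0.2 s.
2. the spudger pushes the relay along the tunnel, under the latch (value of joint latch above 0.002 m and x of relay in the frame of adapter above 0 m and contact force between spudger and relay above 0.5 N), for 0.1 s.
3. the latch has snapped down behind the relay (x of relay in the frame of adapter between 0.0315 and 0.0535 m and value of joint latch below 0.0012 m and angle between relay's own z axis and vertical below 0.12 rad), for 0.1 s.
At the end, for the whole second after the job is handed in: The relay stands upright (within 0.12 rad) in the tunnel, past the latch (origin 31.5 to 53.5 mm inside the mouth), and the latch is down behind it (within 1.2 mm). The spudger lies flat and still on the bench, not touching the adapter (all of step 3 and linear speed of each of relay, spudger below 0.02 m/s and height (world z) of spudger between -0.005 and 0.015 m and angle between spudger's own y axis and vertical above 1.4 rad and contact force between spudger and adapter below 0.05 N).
It fails at once if the spudger pressed the relay with more than 18 N (contact force between spudger and relay above 18 N).
It fails at once if the fingers touched the relay inside the tunnel (x of relay in the frame of adapter above 0 m and contact force between the fingers and relay above 0.3 N).
It fails at once if a bystander was pushed more than 20 mm away (distance of any of transformer, capacitor, potentiometer from where it was at the start of the episode above 0.02 m).
It also fails if it takes over 64 s, if anything falls off the work surface, if the arm or the gripper's body presses on something with over 40 N, if the wrist force passes 120 N, or if a joint passes its speed limit or range.

## Robot

A 6-joint arm with a two-finger parallel gripper is mounted at the origin on a cart in front of the work surface, level with it; the furniture and walls round the work are solid. World frame = base frame: x ahead of the robot, y to its left, z up, the work surface at z = 0. Lengths are in m, angles in rad, forces in N, time in s.
With the tool pointing down it reaches from about 0.375 to 0.9 m from the base axis. Payload 3.1 kg.
Tool frame: the origin (TCP) lies on the centre line of the jaws, within the pads' length; the fingertips stand 8 mm ahead of it and the grasp point (between the pads) lies 11 mm behind it; z points along the fingers, y is the line along which they close (so a half turn about z gives the same grasp; the last joint's range is limited). The gripper opens to 87 mm and grips with 3 to 60 N. Pads are 19 mm wide; open, the fingers measure 117 mm over their backs; the gripper's body (75 mm by 190 mm) begins 51 mm behind the grasp point.
Start: joints at [1.109, 0.527, 1.433, -0, 1.181, -0.178], TCP at [0.175, 0.6, 0.231] pointing down, gripper open.
Joint ranges: [-3.08, 3.08], [-0.75, 2.2], [0.22, 2.44], [-1.43, 4.57], [0, 2.65], [-2.85, 2.85]. Speed limits (rad/s): [2.79, 2.79, 3.14, 3.14, 3.14, 3.14].

## Interface

Orientations are given as a unit quaternion [x, y, z, w].
In Python, from rig import robot gives the robot as it stands. The module is installed in compiled form; this text tells all that it offers.
- The arm moves only by the tool send_rows, never from a script. Its argument "increments" is one flat list of numbers, 7 for each row, row after row: the turn, a rotation vector about the world's x, y, z in rad, then the shift along the world's x, y, z in cm, then the opening, from 0 (shut) to 1 (fully open). A call has 1 to 20 rows; each row shifts and turns the commanded pose from where the row before left it; what a row does not reach is not made up. A row lasts 1/12 s, in which the tool goes at most 41.7 mm and 7.16 degrees, less where a joint would pass 70% of its speed; a pose out of reach is approached as far as the arm can. A call is refused whole if a number of a shift passes 4.17 or a number of a turn 0.125, either way. A call with a gripper value outside its range is refused whole. The fingers move at their own pace and stop on an object; "newtons" is the grip in N (left out, the last holds). Time passes only in rows, so rows that do not move let the fingers close. It gives the time, the measured TCP pose, the force, the opening and the grip force at its end, in the units of the state.
- robot.get_obs(): the state, without advancing time (a new reading comes with each control period).
- robot.camera(name): name is "scene" or "side" or "wrist"; returns a dict with "image" (384x512x3 uint8, red, green, blue), "range_z" (384x512 float32, m along the optical axis (not along the pixel's ray), 0 where there is no reading), "fx", "fy", "cx", "cy" (pixels), "R" (3x3) and "t" (3): a world point X has camera coordinates R X + t. Camera axes: x right, y down, z forward; pixel columns grow to the right and rows downward; lengths in m; the calibration is good to about 2 mm. A picture is of the moment at which its call begins.
- robot.hand_in(): hands the job in; it is judged then, once.
The state is a dict: "time": time; "q": joint angles; "joint_velocities": joint speeds; "joint_torque": joint torques, N m; "position": TCP position; "tool_rot": TCP orientation; "ft_force": force on the tool from outside, world axes, zero at the start; "moment": the same for the moment, N m; "grip_width": finger opening in m; "grip_force": force on a finger pad.
Only numpy, scipy, OpenCV 4.12 (cv2) and the standard library are available. Lean on these libraries where they do the work, as an engineer would, in place of code of your own. Each camera call takes 0.05 s, during which the arm holds its last target. There are 200 camera calls.

## Working session

There is one attempt and no reset: what is moved stays moved. The work goes in short steps, Python scripts to look and compute and a tool call to move; the robot and the scene stay as the last step left them, time stands still between calls to the robot, and variables do not carry over. Pictures are saved under pics/ and viewed, at most 10 in all, crops included, and the job is handed in when it is done.

Besides the shell and the picture viewer there is one more tool, called after "Call:" as name(argument=value, ...) on one line, values as JSON. send_rows: Moves the arm, as the interface text tells. Its arguments: {"type":"object","properties":{"increments":{"type":"array"},"newtons":{"type":"number"}},"required":["increments"]}

```bash
mkdir -p pics; cat > h.py <<'E'
import numpy as np, cv2
from rig import robot
def shot(n,name=None):
    c=robot.camera(n)
    if name: cv2.imwrite(f'pics/{name}.png',c['image'][:,:,::-1])
    return c
def world(c):
    v,u=np.mgrid[0:384,0:512]; z=c['range_z']
    P=np.stack([(u-c['cx'])/c['fx']*z,(v-c['cy'])/c['fy']*z,z],-1)
    return (P-c['t'])@c['R']
def ray(c,u,v,h):
    d=np.array([(u-c['cx'])/c['fx'],(v-c['cy'])/c['fy'],1])@c['R']; o=-c['R'].T@c['t']
    return o+d*(h-o[2])/d[2]
E
python3 - <<'E'
from h import *
a=shot('scene');b=shot('side');w=shot('wrist')
for n,c in (('scene',a),('side',b),('wrist',w)):
    print(n,-c['R'].T@c['t'],c['R'][2],c['fx'])
    np.savez(f'{n}0.npz',**c)
cv2.imwrite('pics/a0.png',cv2.resize(a['image'][:,:,::-1],(784,588)))
cv2.imwrite('pics/b0.png',cv2.resize(b['image'][:,:,::-1],(784,588)))
print(robot.get_obs())
E
```

```text
scene [-0.02325783 -0.32998767  0.4893586 ] [ 0.66367684  0.55286474 -0.50385874] 388.90900911298735
side [0.20825585 0.76405354 0.60939703] [ 0.33912136 -0.69992678 -0.62856917] 432.4208316880988
wrist [0.1061854  0.6204015  0.38416243] [ 0.25107352 -0.07534553 -0.96503116] 270.6055551122138
{'time': 0.15, 'q': array([ 1.10849291e+00,  5.28281569e-01,  1.43360459e+00, -6.57618510e-06,
        1.18140098e+00, -1.78521102e-01]), 'joint_velocities': array([-0.00073609, -0.00278258, -0.00585868, -0.00052628, -0.00030482,
        0.00059283]), 'joint_torque': array([ 1.01916849e-03, -4.40432417e+01, -1.76842421e+01,  6.33610971e-02,
        5.52439468e-02, -9.92462628e-05]), 'position': array([0.17473048, 0.59950725, 0.22977972]), 'tool_rot': array([ 1.41414230e-01,  9.89950149e-01, -8.05081374e-04, -2.63959894e-04]), 'ft_force': array([ 0.51837775, -0.09177406,  0.70627022]), 'moment': array([-0.02639169, -0.02997532,  0.0178002 ]), 'grip_force': 0.0, 'grip_width': 0.08663949518232555}
```

View pics/a0.png

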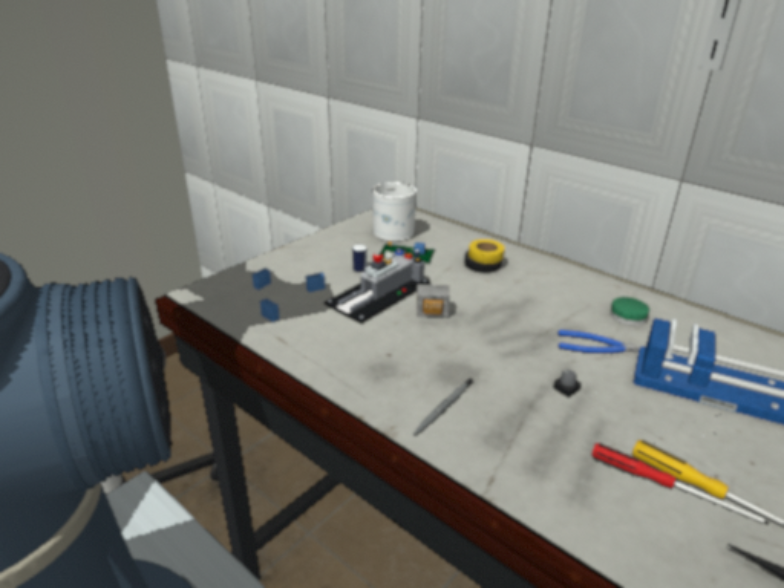

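View pics/b0.png

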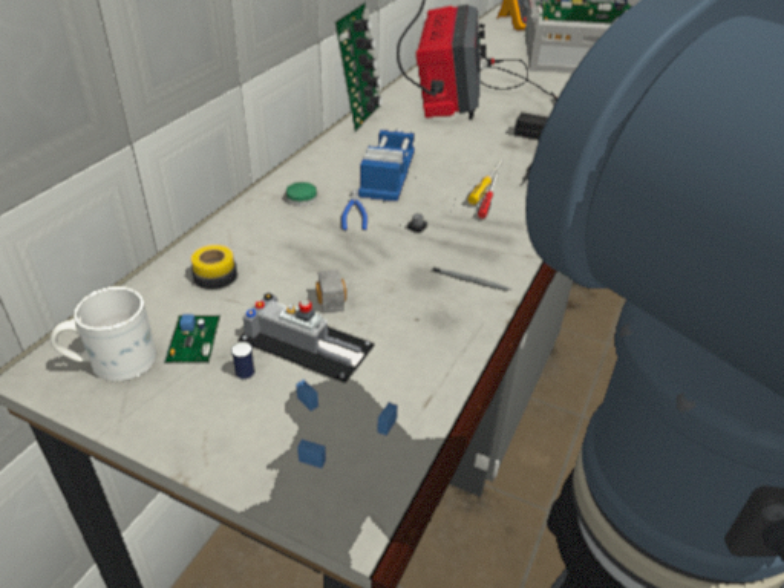

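The scene view shows three blue relays at the left (262,279), (315,282) and (270,310), the adapter near (378,285) with its trough toward the lower left, and the spudger at (445,405) with its black tip at (470,380). In the side view the relay farthest left is at (312,453).

```bash
cat > m.py <<'E'
from h import *
def blobs(n,c):
    W=world(c); hsv=cv2.cvtColor(c['image'],cv2.COLOR_RGB2HSV); Z=c['range_z']>0
    reg=Z&(W[...,0]>.2)&(W[...,0]<.95)&(W[...,1]>-.1)&(W[...,1]<.95)
    blue=reg&(hsv[...,0]>98)&(hsv[...,0]<118)&(hsv[...,1]>110)&(W[...,2]>.004)&(W[...,2]<.06)
    k,l,s,ce=cv2.connectedComponentsWithStats(blue.astype(np.uint8))
    for i in range(1,k):
        if s[i,4]<25: continue
        m=l==i; p=W[m]; t=p[p[:,2]>.0225]
        if len(t)<4: continue
        r=cv2.minAreaRect((t[:,:2]*1000).astype(np.float32))
        print(n,'blue',s[i],'px',ce[i].round(1),'all',p.mean(0).round(4),p.max(0).round(4),'top',len(t),t.mean(0).round(4),np.round(r[0],1),np.round(r[1],1),round(r[2],1))
    return W,hsv,reg
if __name__=='__main__':
  for n in('scene','side','wrist'):
    c=dict(np.load(n+'0.npz')); W,hsv,reg=blobs(n,c)
    b=reg&(abs(W[...,2])<.004); print(n,'bench z',np.median(W[...,2][b]),W[...,2][b].std())
    blk=reg&(hsv[...,2]<45)&(W[...,2]>.001)&(W[...,2]<.013)
    k,l,s,ce=cv2.connectedComponentsWithStats(cv2.morphologyEx(blk.astype(np.uint8),cv2.MORPH_CLOSE,np.ones((5,5))))
    for i in range(1,k):
        if s[i,4]<30: continue
        p=W[(l==i)&blk]; r=cv2.minAreaRect((p[:,:2]*1000).astype(np.float32)); print(n,'black',s[i],p.mean(0).round(4),np.round(r[0],1),np.round(r[1],1),round(r[2],1))
    g=reg&(W[...,2]>.003)&(W[...,2]<.016)&(hsv[...,1]<70)&(hsv[...,2]<150)&(hsv[...,2]>15)
    k,l,s,ce=cv2.connectedComponentsWithStats(g.astype(np.uint8))
    for i in range(1,k):
        if s[i,4]<40: continue
        p=W[(l==i)]; r=cv2.minAreaRect((p[:,:2]*1000).astype(np.float32)); print(n,'grey',s[i],p.mean(0).round(4),np.round(r[0],1),np.round(r[1],1),round(r[2],1))
E
python3 m.py
python3 - <<'E'
from h import *
o=[]
for n in('scene','side'):
    c=dict(np.load(n+'0.npz'));im=c['image'][:,:,::-1]
    o.append(cv2.resize(im[155:215,200:300] if n=='scene' else im[185:255,145:255],(790,300 if n=='x' else 295),interpolation=cv2.INTER_CUBIC))
cv2.imwrite('pics/crop1.png',np.vstack(o))
E
```

```text
scene blue [232 166   5  10  47] px [234.  170.2] all [0.6161 0.2929 0.0201] [0.6216 0.2998 0.0346] top 19 [0.6161 0.293  0.0283] [616.1 292.5] [ 8.3 10.1] 50.3
scene blue [166 177  10  11  81] px [170.4 181.7] all [0.4733 0.3722 0.0151] [0.4892 0.3782 0.0249] top 16 [0.4737 0.3726 0.0239] [474.2 373.5] [21.8  8.6] 18.5
scene blue [201 179  10  10  78] px [205.5 183.7] all [0.5239 0.3007 0.0158] [0.5362 0.307  0.0253] top 16 [0.5236 0.3013 0.0241] [524.3 300.3] [ 6.7 22.8] 76.0
scene blue [171 196  11  12  94] px [175.6 201.9] all [0.4217 0.2881 0.0165] [0.4282 0.3046 0.0263] top 27 [0.4231 0.29   0.0243] [423.  289.1] [23.2  9.4] 86.6
scene bench z -0.001376526348222087 0.0010584829573116827
scene black [304 170  23   7  72] [0.7618 0.139  0.0078] [763.7 140.7] [21.2 58.5] 29.6
scene black [229 184  43  26 318] [0.5634 0.189  0.007 ] [568.1 190.2] [135.9  26.5] 0.7
scene black [213 191  14  10  36] [0.5157 0.2462 0.0067] [520.3 249.6] [47.3 15.4] 16.0
scene grey [359 164  25   9  48] [0.8997 0.0495 0.0049] [899.3  47.1] [71.   8.5] 88.5
scene grey [303 167  25  11  95] [0.7619 0.142
[... 1149 characters left out ...]
80.3 249. ] [ 25.7 161.3] 89.4
side black [263 336  10   8  37] [0.346  0.3975 0.0015] [348.5 396.7] [11.9 13.9] 3.6
side grey [ 67 117  98  70 400] [0.8983 0.1039 0.008 ] [897.4  83.8] [361.3  11.2] 89.6
side grey [126 175  29  14 144] [0.766  0.1758 0.0095] [770.1 173. ] [64.6 28.7] 41.1
side grey [283 175  50  15 150] [ 0.4382 -0.015   0.0063] [438.5 -15. ] [119.   10.9] 2.7
side grey [210 197  15   7  63] [0.5853 0.1453 0.0098] [587.9 145.5] [32.9 14.1] 12.3
side grey [ 156  213   89   38 1287] [0.5641 0.2366 0.0084] [581.7 222. ] [166.  83.] 0.4
side grey [  0 224  17  17 104] [0.8985 0.4239 0.0089] [897.7 423.9] [ 8.4 37.7] 5.9
wrist bench z -0.0005159406988096218 0.0011605451716729677
```

View pics/crop1.png

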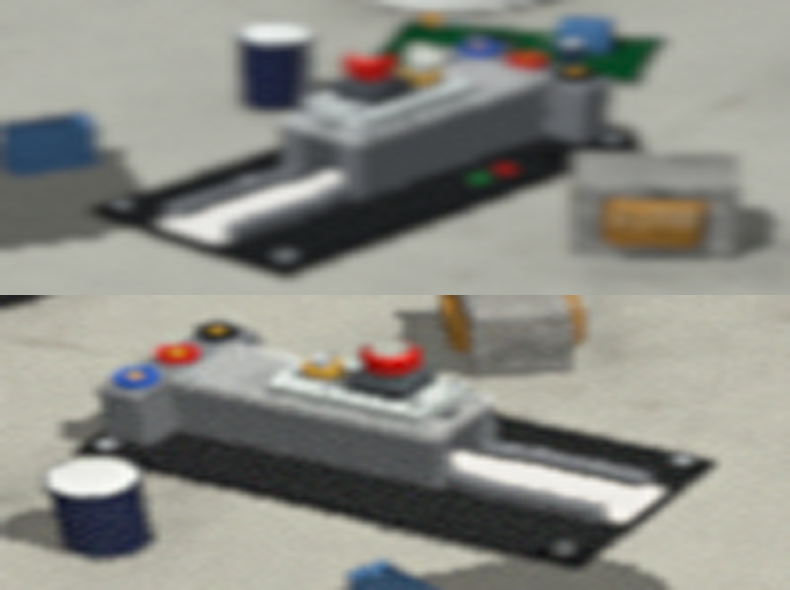

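The crops show the trough opening toward -x and the channel nearly along world x, with the transformer on the right (-y) and the capacitor on the left. The target relay is at about (0.475, 0.3815), with its length along x. I'll move above it now.

Call:
send_rows(increments=[0,0,0.026,2.15,-1.55,-0.4,0.6,0,0,0.026,2.15,-1.55,-0.4,0.6,0,0,0.026,2.15,-1.55,-0.4,0.6,0,0,0.026,2.15,-1.55,-0.4,0.6,0,0,0.026,2.15,-1.55,-0.4,0.6,0,0,0.026,2.15,-1.55,-0.4,0.6,0,0,0.026,2.15,-1.55,-0.4,0.6,0,0,0.026,2.15,-1.55,-0.4,0.6,0,0,0.026,2.15,-1.55,-0.4,0.6,0,0,0.026,2.15,-1.55,-0.4,0.6,0,0,0.026,2.15,-1.55,-0.4,0.6,0,0,0.026,2.15,-1.55,-0.4,0.6,0,0,0.026,2.15,-1.55,-0.4,0.6,0,0,0.026,2.15,-1.55,-0.4,0.6,0,0,0,0,0,0,0.6,0,0,0,0,0,0,0.6])

```text
time: 1.48
position: [0.4768, 0.3819, 0.1739]
tool_rot: [-0.039, 0.999, -0.0, -0.001]
ft_force: [-0.6, 0.3, 0.4]
grip_width: 0.0521
grip_force: 0.0
```

```bash
python3 - <<'E'
from h import *
from m import blobs
c=shot('wrist');np.savez('w1.npz',**c)
cv2.imwrite('pics/w1.png',c['image'][:,:,::-1])
W,hsv,reg=blobs('wrist',c)
print(-c['R'].T@c['t'],c['R'][2])
E
```

```text
wrist blue [170 125  30  14 349] px [184.3 131.2] all [0.4248 0.2969 0.0242] [0.4313 0.3096 0.0277] top 303 [0.425  0.2956 0.0257] [425.2 295.4] [28.2 12.1] 89.6
wrist blue [251 168  11  28 276] px [255.6 181.5] all [0.4752 0.379  0.0244] [0.491  0.3864 0.0279] top 248 [0.4766 0.3792 0.0258] [476.8 379.6] [28.7 11.6] 4.3
wrist blue [184 203  21  29 296] px [194.  216.9] all [0.5244 0.3087 0.0233] [0.5421 0.3183 0.0282] top 238 [0.5267 0.3078 0.0258] [527.6 307.5] [12.5 28.6] 66.5
[0.40572622 0.37704176 0.32843347] [ 0.26056499  0.01974544 -0.96525437]
```

View pics/w1.png

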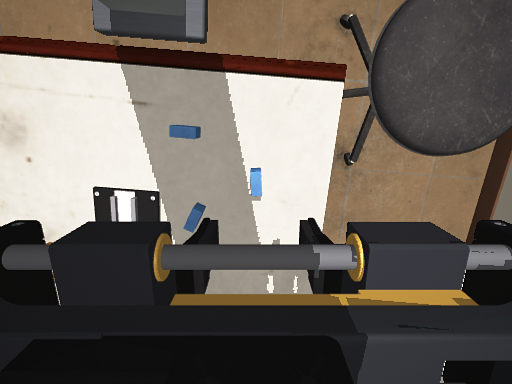

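The wrist view shows the target relay at (256,181), lined up with the jaws, with the trough at (125,205). I'll descend and grip.

Call:
send_rows(increments=[0,0,0,0,-0.15,-2,0.5,0,0,0,0,0,-2,0.5,0,0,0,0,0,-2,0.5,0,0,0,0,0,-2,0.5,0,0,0,0,0,-2,0.5,0,0,0,0,0,-2,0.5,0,0,0,0,0,-2,0.5,0,0,0,0,0,-1,0.5,0,0,0,0,0,-0.5,0.5,0,0,0,0,0,0,0.5,0,0,0,0,0,0,0,0,0,0,0,0,0,0,0,0,0,0,0,0,0,0,0,0,0,0,0,0,0,0,0,0,0,0,0,0,0,0,0,0,0,0,0,0,0,0,0,0,0,0,0,0,0,0,0,0], newtons=12)

```text
time: 3.03
position: [0.4763, 0.3816, 0.0201]
tool_rot: [-0.04, 0.999, 0.0, 0.0]
ft_force: [-0.3, -0.6, 3.2]
grip_width: 0.0128
grip_force: 12.0
```

```bash
python3 - <<'E'
from h import *
# adapter geometry from all views
for n in('scene0','side0','w1'):
    c=dict(np.load(n+'.npz'));W=world(c);im=c['image'].astype(int);hsv=cv2.cvtColor(c['image'],cv2.COLOR_RGB2HSV)
    reg=(c['range_z']>0)&(W[...,0]>.49)&(W[...,0]<.68)&(W[...,1]>.165)&(W[...,1]<.275)
    fl=reg&(W[...,2]>.004)&(W[...,2]<.017)&(hsv[...,2]>190)&(hsv[...,1]<40)
    k,l,s,ce=cv2.connectedComponentsWithStats(fl.astype(np.uint8))
    if k>1:
        i=1+np.argmax(s[1:,4]);p=W[l==i];r=cv2.minAreaRect((p[:,:2]*1000).astype(np.float32));print(n,'floor',s[i],p.mean(0).round(4),p.min(0).round(4),p.max(0).round(4),np.round(r[0],1),np.round(r[1],1),r[2])
        v,u=np.where(l==i); a=np.array([ray(c,x,y,.01) for x,y in zip(u,v)]);print('   ray',a.min(0).round(4),a.max(0).round(4),a.mean(0).round(4))
    t=reg&(W[...,2]>.036)&(W[...,2]<.046)
    if t.sum()>5: p=W[t];print(n,'cover',len(p),np.percentile(p,[1,50,99],axis=0).round(4).tolist(),'fit',np.polyfit(p[:,0],p[:,1],1))
    pl=reg&(W[...,2]>.003)&(W[...,2]<.012)&(hsv[...,2]<60)
    p=W[pl];r=cv2.minAreaRect((p[:,:2]*1000).astype(np.float32));print(n,'plate',len(p),np.percentile(p,[1,99],axis=0).round(4).tolist(),np.round(r[0],1),np.round(r[1],1),r[2])
    red=reg&((hsv[...,0]<8)|(hsv[...,0]>172))&(hsv[...,1]>150)&(W[...,2]>.055); print('knob',W[red].mean(0).round(4))
E
```

```text
scene0 floor [221 190  22  14  74] [0.53   0.2199 0.009 ] [0.5029 0.2081 0.0069] [0.5681 0.2283 0.0145] [535.6 218.7] [65.2 20. ] 1.0344243049621582
   ray [0.5017 0.2067 0.01  ] [0.5676 0.226  0.01  ] [0.5289 0.2188 0.01  ]
scene0 cover 263 [[0.5588, 0.1888, 0.0362], [0.6294, 0.2074, 0.0407], [0.6624, 0.2439, 0.0459]] fit [0.0258882  0.19609672]
scene0 plate 413 [[0.5008, 0.1775, 0.0039], [0.6522, 0.2536, 0.0109]] [579.4 216.6] [159.3  79.8] 0.3526158332824707
knob [0.5768 0.2133 0.069 ]
side0 floor [208 222  29  17 153] [0.5299 0.2191 0.0094] [0.5021 0.2086 0.0069] [0.5648 0.2319 0.0146] [533.1 222.2] [61.9 23.5] 4.123132228851318
   ray [0.5018 0.2094 0.01  ] [0.5651 0.2331 0.01  ] [0.5296 0.2196 0.01  ]
side0 cover 474 [[0.5573, 0.196, 0.0363], [0.6293, 0.2307, 0.0414], [0.6589, 0.2502, 0.0457]] fit [-0.05415216  0.26027036]
side0 plate 790 [[0.5016, 0.1859, 0.0048], [0.6486, 0.2618, 0.0101]] [581.8 223.4] [163.9  80.5] 0.6164230108261108
knob [0.5766 0.2258 0.0702]
w1 floor [114 191  21  31 433] [0.5204 0.2198 0.0105] [0.5026 0.2077 0.0081] [0.5426 0.2328 0.0169] [521.8 222. ] [39.5 25. ] 5.547666072845459
   ray [0.5024 0.2081 0.01  ] [0.5423 0.2323 0.01  ] [0.5206 0.2196 0.01  ]
w1 plate 1262 [[0.5009, 0.1818, 0.0052], [0.5439, 0.2605, 0.0101]] [523. 221.] [45.3 80.6] 0.20822197198867798
knob [nan nan nan]<stdin>:15: RuntimeWarning: Mean of empty slice.
  ret = um.true_divide(
```

Gripped at 12.8 mm wide. Next I'll lift it and carry it over the trough.

Call:
send_rows(increments=[0,0,0,0,0,1,0,0,0,0,0,0,2,0,0,0,0,0,0,2,0,0,0,0,0,0,2,0,0,0,-0.0096,0.6,-2.02,0.5,0,0,0,-0.0096,0.6,-2.02,0,0,0,0,-0.0096,0.6,-2.02,0,0,0,0,-0.0096,0.6,-2.02,0,0,0,0,-0.0096,0.6,-2.02,0,0,0,0,-0.0096,0.6,-2.02,0,0,0,0,-0.0096,0.6,-2.02,0,0,0,0,-0.0096,0.6,-2.02,0,0,0,0,0,0,0,-1,0,0,0,0,0,0,-1,0,0,0,0,0,0,0,0,0,0,0,0,0,0,0])

```text
time: 4.37
position: [0.5226, 0.2206, 0.0735]
tool_rot: [-0.002, 1.0, -0.0, -0.001]
ft_force: [0.4, 0.9, -0.1]
grip_width: 0.0125
grip_force: 12.0
```

```bash
python3 - <<'E'
from h import *
o=robot.get_obs();print(o['position'],o['tool_rot'],o['grip_width'])
for n in('scene','side','wrist'):
    c=shot(n);np.savez(n+'2.npz',**c);W=world(c);hsv=cv2.cvtColor(c['image'],cv2.COLOR_RGB2HSV)
    reg=(c['range_z']>0)&(abs(W[...,0]-.524)<.04)&(abs(W[...,1]-.22)<.04)
    b=reg&(hsv[...,0]>98)&(hsv[...,0]<118)&(hsv[...,1]>110)&(W[...,2]>.03)
    if b.sum(): p=W[b];print(n,'relay',len(p),p.min(0).round(4),p.max(0).round(4),p.mean(0).round(4))
    fl=reg&(W[...,2]>.004)&(W[...,2]<.017)&(hsv[...,2]>190)&(hsv[...,1]<40)
    p=W[fl]
    if len(p): print(n,'floor',len(p),p.min(0).round(4),p.max(0).round(4),p.mean(0).round(4))
    P=c['R']@o['position']+c['t'];print('tcp px',P[0]/P[2]*c['fx']+c['cx'],P[1]/P[2]*c['fy']+c['cy'])
a=dict(np.load('scene2.npz'))['image'][150:230,190:300,::-1];b=dict(np.load('side2.npz'))['image'][160:260,150:280,::-1];w=dict(np.load('wrist2.npz'))['image'][:,:,::-1]
z=lambda i,s:cv2.resize(i,s,interpolation=cv2.INTER_CUBIC)
cv2.imwrite('pics/c2.png',np.hstack([np.vstack([z(a,(390,290)),z(b,(390,300))]),z(w[60:330,130:380],(400,590))]))
E
```

```text
[0.52264697 0.22058478 0.07353228] [-2.16330582e-03  9.99996699e-01 -1.24467246e-04 -1.38057395e-03] 0.012503428744252844
scene relay 72 [0.5064 0.2038 0.0558] [0.5316 0.227  0.0811] [0.5126 0.216  0.0688]
scene floor 2 [0.5069 0.2103 0.0068] [0.5073 0.2106 0.0092] [0.5071 0.2105 0.008 ]
tcp px 228.05385207126238 173.57944576610984
side relay 78 [0.4849 0.1813 0.0547] [0.5311 0.259  0.2845] [0.5114 0.2251 0.0874]
side floor 37 [0.503  0.2089 0.0058] [0.5441 0.2189 0.0116] [0.5253 0.2143 0.0098]
tcp px 224.92128741159777 206.63319861280485
wrist relay 756 [0.4875 0.2057 0.0554] [0.5245 0.2325 0.1598] [0.5141 0.2215 0.0774]
wrist floor 633 [0.5028 0.1842 0.0076] [0.5351 0.2319 0.0123] [0.5134 0.2187 0.0103]
tcp px 256.9719397767959 236.54552896915482
```

View pics/c2.png

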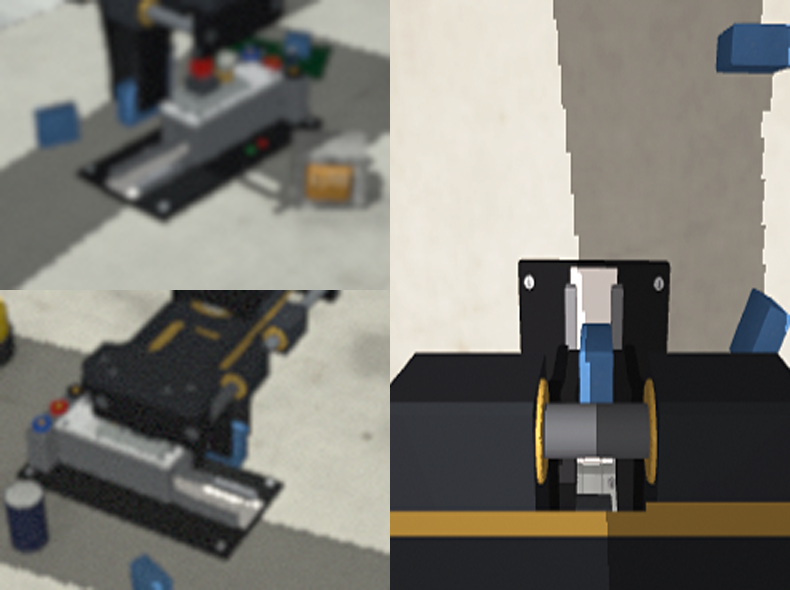

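The wrist crop shows the relay (597,365) centred over the trough within about 1 mm and parallel to it; the plate spans columns 519–669. I'll lower it with a small trim of -0.6 mm in y and -1 mm in x.

Call:
send_rows(increments=[0,0,0,-0.1,-0.06,-0.9,0,0,0,0,0,0,-0.9,0,0,0,0,0,0,-0.9,0,0,0,0,0,0,-0.7,0,0,0,0,0,0,-0.4,0,0,0,0,0,0,-0.2,0,0,0,0,0,0,-0.1,0,0,0,0,0,0,0,0,0,0,0,0,0,0,0])

```text
time: 5.27
position: [0.5232, 0.2193, 0.0337]
tool_rot: [-0.002, 1.0, 0.0, 0.0]
ft_force: [-0.7, -0.2, 1.1]
grip_width: 0.0129
grip_force: 12.0
```

Call:
send_rows(increments=[0,0,0,0,0,-0.1,0,0,0,0,0,0,-0.1,0,0,0,0,0,0,-0.1,0,0,0,0,0,0,0,0,0,0,0,0,0,0,0])

```text
time: 5.68
position: [0.523, 0.2193, 0.0306]
tool_rot: [-0.002, 1.0, -0.0, 0.0]
ft_force: [1.2, 0.3, 0.3]
grip_width: 0.0125
grip_force: 12.0
```

Call:
send_rows(increments=[0,0,0,0,0,-0.05,0,0,0,0,0,0,0,0,0,0,0,0,0,0,0.1,0,0,0,0,0,0,0.2,0,0,0,0,0,0,0.3,0,0,0,0,0,0,0.4,0,0,0,0,0,0,0.4,0,0,0,0,0,0,0.4,0,0,0,0,0,1,0.4,0,0,0,0,0,2,0.4,0,0,0,0,0,2,0.4,0,0,0,-1,0,2,0.4,0,0,0,-2,0,2,0.4,0,0,0,-2,0,1,0.4,0,0,0,-2,-1,1,0.4,0,0,0,0,0,0,0.4])

```text
time: 7.02
position: [0.4484, 0.2085, 0.142]
tool_rot: [-0.002, 1.0, -0.0, -0.002]
ft_force: [-0.2, -1.3, -0.3]
grip_width: 0.0347
grip_force: 0.0
```

```bash
python3 - <<'E'
from h import *
o=robot.get_obs();print(o['position'])
for n in('scene','side','wrist'):
    c=shot(n);np.savez(n+'3.npz',**c);W=world(c);hsv=cv2.cvtColor(c['image'],cv2.COLOR_RGB2HSV)
    reg=(c['range_z']>0)&(abs(W[...,0]-.524)<.04)&(abs(W[...,1]-.22)<.03)
    b=reg&(hsv[...,0]>98)&(hsv[...,0]<118)&(hsv[...,1]>110)&(W[...,2]>.012)
    if b.sum():
        p=W[b];t=p[p[:,2]>.0325];print(n,'relay',len(p),p.min(0).round(4),p.max(0).round(4),'top',t.mean(0).round(4),cv2.minAreaRect((t[:,:2]*1000).astype(np.float32)))
    fl=reg&(W[...,2]>.004)&(W[...,2]<.013)&(hsv[...,2]>190)&(hsv[...,1]<40)
    p=W[fl]
    if len(p): print(n,'floor',len(p),p.min(0).round(4),p.max(0).round(4))
    # spudger
    for lo,hi,z0,z1,nm in((0,150,.003,.014,'spud'),):
        g=(c['range_z']>0)&(W[...,0]>.35)&(W[...,0]<.52)&(abs(W[...,1]+.02)<.05)&(W[...,2]>z0)&(W[...,2]<z1)&(hsv[...,1]<70)&(hsv[...,2]<hi)
        p=W[g]
        if len(p)>20:
            f=np.polyfit(p[:,0],p[:,1],1);print(n,nm,len(p),p.min(0).round(4),p.max(0).round(4),'y=',f,'y mid',np.polyval(f,.438),'z',np.percentile(p[:,2],90))
            dk=g&(hsv[...,2]<45);print('  dark',W[dk].mean(0).round(4),W[dk].min(0).round(4) if dk.any() else 0)
a=dict(np.load('scene3.npz'))['image'][150:230,190:300,::-1];b=dict(np.load('side3.npz'))['image'][160:260,150:280,::-1];w=dict(np.load('wrist3.npz'))['image'][:,:,::-1]
z=lambda i,s:cv2.resize(i,s,interpolation=cv2.INTER_CUBIC)
cv2.imwrite('pics/c3.png',np.hstack([np.vstack([z(a,(390,290)),z(b,(390,300))]),z(w[60:330,130:380],(400,590))]))
E
```

```text
[0.44844849 0.20849632 0.1419998 ]
scene relay 106 [0.5082 0.2097 0.0135] [0.538  0.2236 0.0363] top [0.5216 0.2156 0.0342] ((523.4571533203125, 215.5127716064453), (29.206172943115234, 8.623028755187988), 3.2314674854278564)
scene spud 199 [ 0.3762 -0.0277  0.0032] [ 0.5001 -0.015   0.0097] y= [ 0.05644574 -0.04721274] y mid -0.02248951069030787 z 0.008511670420098856
  dark [nan nan nan] 0
side relay 166 [0.4852 0.2143 0.0136] [0.5364 0.2302 0.2954] top [0.5213 0.2222 0.0384] ((510.6274719238281, 222.23985290527344), (13.973735809326172, 51.24467849731445), 86.90080261230469)
side spud 141 [ 0.3786 -0.021   0.003 ] [ 0.498  -0.0088  0.0105] y= [ 0.05621274 -0.03965191] y mid -0.015030733262722265 z 0.008539762001263976
  dark [ 0.4939 -0.0128  0.0046] [ 0.4923 -0.0137  0.0034]
wrist relay 85 [0.5086 0.214  0.0133] [0.51   0.2255 0.033 ] top [0.5088 0.2172 0.033 ] ((508.8202819824219, 217.1618194580078), (0.0, 0.0), 0.0)
wrist floor 201 [0.5031 0.2086 0.0086] [0.5636 0.2314 0.0118]
wrist spud 577 [ 0.3768 -0.0224  0.003 ] [ 0.5    -0.0116  0.0105] y= [ 0.05153631 -0.03841023] y mid -0.015837320564439802 z 0.008845066651597584
  dark [ 0.494  -0.013   0.0065] [ 0.4885 -0.0145  0.0036]<stdin>:18: RuntimeWarning: Mean of empty slice.
  ret = um.true_divide(
```

View pics/c3.png

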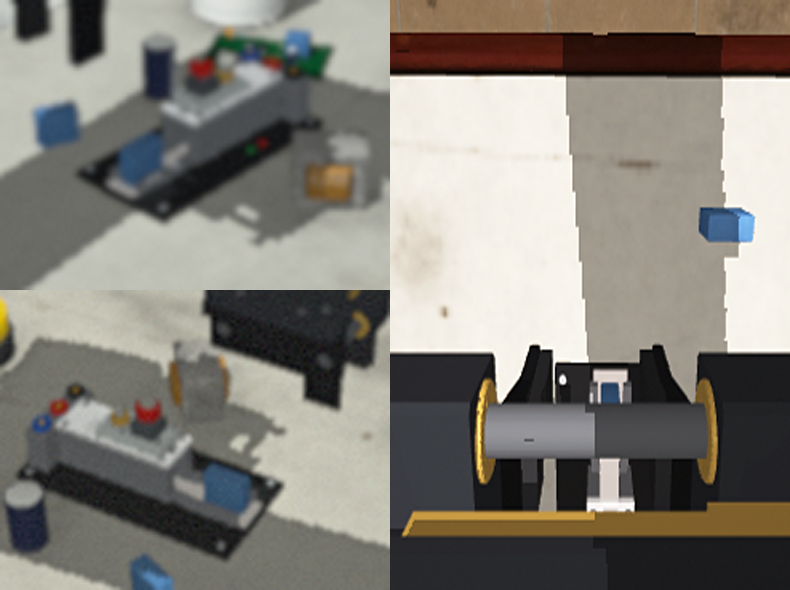

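The relay stands upright in the trough with its rear face at x≈0.5085. The wrist view shows it straight. Next is the spudger: blunt tip at x≈0.500, y≈-0.013, yaw 3°. I'll grip it about 18 mm behind its middle.

Call:
send_rows(increments=[0,0,0.0067,-0.36,-2.82,0,0.4,0,0,0.0067,-0.36,-2.82,0,0.4,0,0,0.0067,-0.36,-2.82,0,0.4,0,0,0.0067,-0.36,-2.82,0,0.4,0,0,0.0067,-0.36,-2.82,0,0.4,0,0,0.0067,-0.36,-2.82,0,0.4,0,0,0.0067,-0.36,-2.82,0,0.4,0,0,0.0067,-0.36,-2.82,0,0.4,0,0,0,0,0,-2,0.4,0,0,0,0,0,-2,0.4,0,0,0,0,0,-2,0.4,0,0,0,0,0,-2,0.4,0,0,0,0,0,-2,0.4,0,0,0,0,0,-1.5,0.4,0,0,0,0,0,-1,0.4,0,0,0,0,0,-0.4,0.4,0,0,0,0,0,0,0.4,0,0,0,0,0,0,0.4])

```text
time: 8.67
position: [0.4248, -0.0166, 0.0108]
tool_rot: [-0.028, 1.0, -0.0, 0.0]
ft_force: [0.8, 0.6, 0.4]
grip_width: 0.0346
grip_force: 0.0
```

Call:
send_rows(increments=[0,0,0,-0.5,0,-0.1,0.4,0,0,0,0,0,-0.05,0.4,0,0,0,0,0,0,0,0,0,0,0,0,0,0,0,0,0,0,0,0,0,0,0,0,0,0,0,0,0,0,0,0,0,0,0,0,0,0,0,0,0,0,0,0,0,0,0,0,0], newtons=30)

```text
time: 9.42
position: [0.4194, -0.0164, 0.0097]
tool_rot: [-0.029, 1.0, -0.0, 0.0]
ft_force: [-0.1, -0.1, 1.8]
grip_width: 0.0078
grip_force: 30.0
```

Grip width is 7.8 mm rather than 10, so I'll lift a little and check.

Call:
send_rows(increments=[0,0,0,0,0,1,0,0,0,0,0,0,2,0,0,0,0,0,0,2,0,0,0,0,0,0,2,0,0,0,0,0,0,1,0,0,0,0,0,0,0,0])

```text
time: 9.92
position: [0.4202, -0.0166, 0.0913]
tool_rot: [-0.029, 1.0, -0.001, 0.002]
ft_force: [0.1, -0.4, -0.3]
grip_width: 0.0081
grip_force: 30.0
```

```bash
cat > sp.py <<'E'
from h import *
def spud(tag):
    o=robot.get_obs();T=o['position'];print(T,o['tool_rot'],o['grip_width'])
    for n in('scene','side','wrist'):
        c=shot(n);np.savez(n+tag+'.npz',**c);W=world(c);hsv=cv2.cvtColor(c['image'],cv2.COLOR_RGB2HSV)
        for lo,hi,nm in((.022,.085,'front'),(-.06,-.02,'rear')):
            g=(c['range_z']>0)&(W[...,0]>T[0]+lo)&(W[...,0]<T[0]+hi)&(abs(W[...,1]-T[1])<.025)&(abs(W[...,2]-T[2])<.03)&(hsv[...,1]<70)
            p=W[g]
            if len(p)>8:
                fy=np.polyfit(p[:,0],p[:,1],1);fz=np.polyfit(p[:,0],p[:,2],1)
                print(n,nm,len(p),'x',(p[:,0].min()-T[0]).round(4),(p[:,0].max()-T[0]).round(4),'slopes',fy[0].round(3),fz[0].round(3),'rel y,z',(p[:,1].mean()-T[1]).round(4),(p[:,2].mean()-T[2]).round(4),'tip y,z',(np.polyval(fy,p[:,0].max())-T[1]).round(4),(np.polyval(fz,p[:,0].max())-T[2]).round(4))
E
python3 - <<'E'
from sp import *
spud('4')
a=dict(np.load('side4.npz'))['image'][90:230,230:400,::-1];b=dict(np.load('scene4.npz'))['image'][190:290,230:350,::-1];z=lambda i,s:cv2.resize(i,s,interpolation=cv2.INTER_CUBIC)
w=dict(np.load('wrist4.npz'))['image'][150:384,150:360,::-1]
cv2.imwrite('pics/c4.png',np.hstack([np.vstack([z(b,(390,295)),z(a,(390,300))]),z(w,(400,595))]))
E
```

```text
[ 0.4202183  -0.0165537   0.09126948] [-2.85925726e-02  9.99588940e-01 -6.91082241e-04  1.98457190e-03] 0.008079639110567348
scene front 62 x 0.0265 0.0693 slopes 0.097 -0.011 rel y,z -0.0007 -0.0037 tip y,z 0.0014 -0.004
scene rear 43 x -0.0443 -0.0202 slopes 0.029 0.056 rel y,z -0.0037 -0.0044 tip y,z -0.0034 -0.0039
side front 93 x 0.0223 0.0783 slopes 0.044 -0.006 rel y,z 0.0071 -0.0051 tip y,z 0.0085 -0.0053
side rear 33 x -0.0441 -0.021 slopes 0.156 0.058 rel y,z 0.0018 -0.006 tip y,z 0.0034 -0.0054
wrist front 314 x 0.022 0.0407 slopes 0.014 -0.009 rel y,z 0.0025 -0.003 tip y,z 0.0027 -0.0031
wrist rear 368 x -0.0448 -0.02 slopes 0.058 0.093 rel y,z -0.0007 -0.0042 tip y,z -0.0001 -0.0032
```

View pics/c4.png

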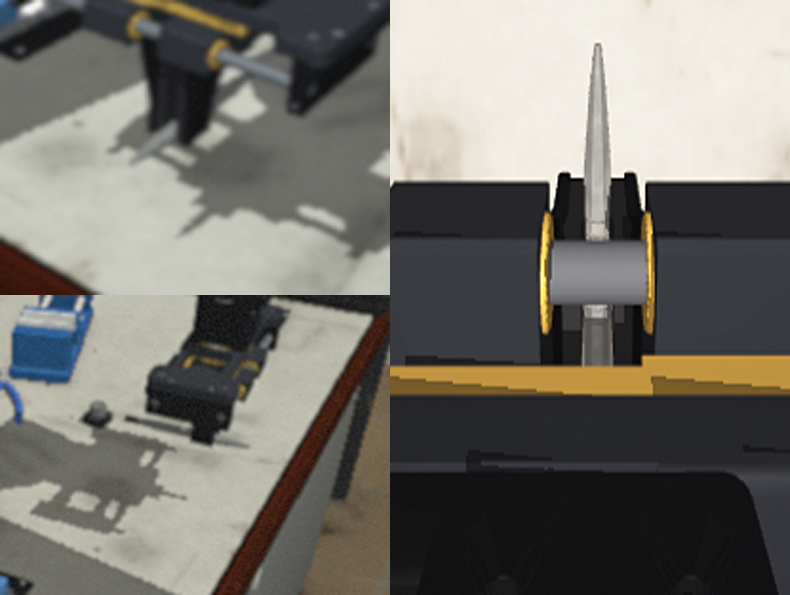

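The spudger is held level and straight, with the pointed end toward the robot (597,45) and the blunt end ahead. I'll carry it behind the relay.

Call:
send_rows(increments=[0,0,-0.0057,-0.12,2.36,0,0,0,0,-0.0057,-0.12,2.36,0,0,0,0,-0.0057,-0.12,2.36,0,0,0,0,-0.0057,-0.12,2.36,0,0,0,0,-0.0057,-0.12,2.36,0,0,0,0,-0.0057,-0.12,2.36,0,0,0,0,-0.0057,-0.12,2.36,0,0,0,0,-0.0057,-0.12,2.36,0,0,0,0,-0.0057,-0.12,2.36,0,0,0,0,-0.0057,-0.12,2.36,0,0,0,0,0,0,0,-1.5,0,0,0,0,0,0,-1.5,0,0,0,0,0,0,-1.5,0,0,0,0,0,0,-1,0,0,0,0,0,0,-0.6,0,0,0,0,0,0,0,0,0,0,0,0,0,0,0,0,0,0,0,0,0,0])

```text
time: 11.57
position: [0.4072, 0.2196, 0.0286]
tool_rot: [0.0, 1.0, -0.0, -0.0]
ft_force: [0.1, 0.4, 0.3]
grip_width: 0.0079
grip_force: 30.0
```

```bash
python3 - <<'E'
from sp import *
spud('5')
o=robot.get_obs();print(o['ft_force'])
for n in('scene','side'):
    c=dict(np.load(n+'5.npz'));W=world(c);hsv=cv2.cvtColor(c['image'],cv2.COLOR_RGB2HSV)
    b=(c['range_z']>0)&(abs(W[...,0]-.524)<.03)&(abs(W[...,1]-.22)<.02)&(hsv[...,0]>98)&(hsv[...,0]<118)&(hsv[...,1]>110)&(W[...,2]>.012)&(W[...,2]<.05)
    p=W[b];print(n,'relay',len(p),p.min(0).round(4),p.max(0).round(4))
a=dict(np.load('side5.npz'))['image'][170:270,170:310,::-1];b=dict(np.load('scene5.npz'))['image'][150:230,170:290,::-1];z=lambda i,s:cv2.resize(i,s,interpolation=cv2.INTER_CUBIC)
cv2.imwrite('pics/c5.png',np.hstack([z(b,(395,300)),z(a,(395,300))]))
E
```

```text
[0.40723673 0.21963108 0.02855024] [ 5.02613907e-05  9.99999998e-01 -2.02685050e-05 -3.93915849e-05] 0.00787389202793369
scene front 165 x 0.022 0.084 slopes 0.02 -0.135 rel y,z -0.0055 -0.0275 tip y,z -0.0048 -0.0319
scene rear 163 x -0.0523 -0.0201 slopes -0.141 0.293 rel y,z -0.0008 -0.025 tip y,z -0.0029 -0.0206
side front 158 x 0.0225 0.0849 slopes -0.035 0.001 rel y,z 0.0164 -0.029 tip y,z 0.0153 -0.0289
side rear 292 x -0.0529 -0.0201 slopes 0.121 0.259 rel y,z 0.002 -0.0253 tip y,z 0.0039 -0.0211
wrist front 382 x 0.0223 0.0607 slopes 0.045 -0.903 rel y,z 0.0008 -0.005 tip y,z 0.002 -0.0287
wrist rear 3212 x -0.0497 -0.02 slopes 0.001 0.202 rel y,z 0.0 -0.0256 tip y,z 0.0001 -0.0226
[ 0.72622681  0.50101849 -0.18854815]
scene relay 45 [0.508  0.2097 0.0141] [0.5364 0.2189 0.035 ]
side relay 166 [0.5067 0.2146 0.0142] [0.5366 0.2296 0.0377]
```

View pics/c5.png

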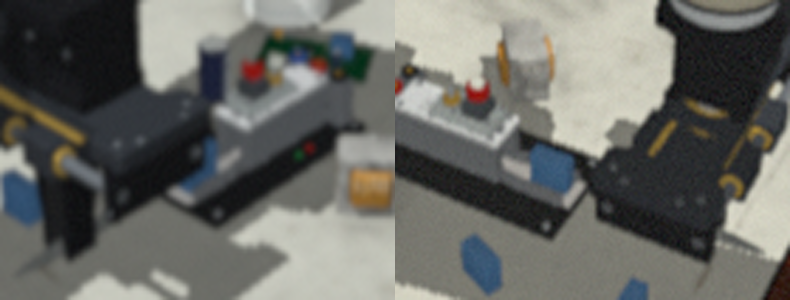

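Free of contacts. I'll lift 1.5 mm, reduce the grip so slipping limits the push, and advance.

Call:
send_rows(increments=[0,0,0,0,0.02,0.15,0,0,0,0,0.15,0,0,0,0,0,0,0.15,0,0,0,0,0,0,0.15,0,0,0,0,0,0,0.15,0,0,0,0,0,0,0.15,0,0,0,0,0,0,0.15,0,0,0,0,0,0,0.15,0,0,0,0,0,0,0.15,0,0,0,0,0,0,0.15,0,0,0,0,0,0,0.15,0,0,0,0,0,0,0.15,0,0,0,0,0,0,0.15,0,0,0], newtons=18)

```text
time: 12.8
position: [0.4253, 0.2199, 0.03]
tool_rot: [0.0, 1.0, -0.0, -0.0]
ft_force: [-0.3, -0.1, -0.4]
grip_width: 0.0083
grip_force: 18.0
```

Call:
send_rows(increments=[0,0,0,0.1,0,0,0,0,0,0,0.1,0,0,0,0,0,0,0.1,0,0,0,0,0,0,0.1,0,0,0,0,0,0,0.1,0,0,0,0,0,0,0.1,0,0,0,0,0,0,0.1,0,0,0,0,0,0,0.1,0,0,0,0,0,0,0.1,0,0,0,0,0,0,0.1,0,0,0,0,0,0,0.1,0,0,0,0,0,0,0.1,0,0,0])

```text
time: 13.8
position: [0.4373, 0.2199, 0.0301]
tool_rot: [0.0, 1.0, 0.0, 0.0]
ft_force: [-0.6, 0.7, -0.0]
grip_width: 0.0085
grip_force: 18.0
```

```bash
cat > rl.py <<'E'
from h import *
def rl():
    o=robot.get_obs();print(o['time'],o['position'].round(4),o['ft_force'].round(2),o['grip_width'])
    for n in('scene','side'):
        c=shot(n);np.savez(n+'6.npz',**c);W=world(c);hsv=cv2.cvtColor(c['image'],cv2.COLOR_RGB2HSV)
        b=(c['range_z']>0)&(abs(W[...,0]-.53)<.05)&(abs(W[...,1]-.22)<.02)&(hsv[...,0]>98)&(hsv[...,0]<118)&(hsv[...,1]>110)&(W[...,2]>.012)&(W[...,2]<.05)
        p=W[b]
        if len(p): print(n,'relay',len(p),p.min(0).round(4),p.max(0).round(4))
        r=(c['range_z']>0)&(abs(W[...,0]-.577)<.02)&(abs(W[...,1]-.22)<.02)&((hsv[...,0]<8)|(hsv[...,0]>172))&(hsv[...,1]>150)&(W[...,2]>.055)
        v,u=np.where(r)
        if len(v): print(n,'knob',len(v),'px',u.mean().round(2),v.mean().round(2),W[r].mean(0).round(4),'zmax',np.percentile(W[r][:,2],90).round(4))
E
python3 -c "
from rl import *
rl()"
```

```text
13.8 [0.4373 0.2199 0.0301] [-0.63  0.66 -0.03] 0.008475426119674926
scene relay 29 [0.5172 0.2102 0.0151] [0.5418 0.2175 0.0231]
scene knob 23 px 246.61 168.26 [0.5768 0.2133 0.069 ] zmax 0.0724
side relay 103 [0.5221 0.2152 0.0139] [0.5456 0.2295 0.0372]
side knob 29 px 198.86 201.14 [0.5774 0.2265 0.07  ] zmax 0.0727
```

Call:
send_rows(increments=[0,0,0,0.1,0,0,0,0,0,0,0.1,0,0,0,0,0,0,0.1,0,0,0,0,0,0,0.1,0,0,0,0,0,0,0.1,0,0,0,0,0,0,0.1,0,0,0,0,0,0,0.1,0,0,0,0,0,0,0.1,0,0,0])

```text
time: 14.57
position: [0.4453, 0.2199, 0.0301]
tool_rot: [0.0, 1.0, 0.0, 0.0]
ft_force: [0.6, -0.4, -0.5]
grip_width: 0.0086
grip_force: 18.0
```

Call:
send_rows(increments=[0,0,0,0.08,0,0,0,0,0,0,0.08,0,0,0,0,0,0,0.08,0,0,0,0,0,0,0.08,0,0,0,0,0,0,0.08,0,0,0,0,0,0,0.08,0,0,0])

```text
time: 15.07
position: [0.45, 0.2199, 0.03]
tool_rot: [0.0, 1.0, -0.0, -0.0]
ft_force: [-0.3, -0.4, 0.2]
grip_width: 0.0084
grip_force: 18.0
```

Call:
send_rows(increments=[0,0,0,0.08,0,0,0,0,0,0,0.08,0,0,0,0,0,0,0.08,0,0,0,0,0,0,0.08,0,0,0,0,0,0,0.08,0,0,0])

```text
time: 15.48
position: [0.454, 0.2199, 0.03]
tool_rot: [-0.0, 1.0, -0.0, -0.0]
ft_force: [0.4, -0.8, -0.1]
grip_width: 0.0086
grip_force: 18.0
```

```bash
python3 -c "
from rl import *
rl()"
```

```text
15.4833 [0.454  0.2199 0.03  ] [ 0.36 -0.81 -0.11] 0.008601641467492196
scene relay 26 [0.5347 0.2096 0.0132] [0.5559 0.2205 0.0236]
scene knob 1 px 249.0 166.0 [0.5829 0.2113 0.0733] zmax 0.0733
side relay 62 [0.5422 0.2156 0.0143] [0.5578 0.2293 0.037 ]
side knob 29 px 198.86 201.14 [0.5771 0.227  0.0704] zmax 0.0731
```

Call:
send_rows(increments=[0,0,0,0.06,0,0,0,0,0,0,0.06,0,0,0,0,0,0,0.06,0,0,0,0,0,0,0.06,0,0,0,0,0,0,0.06,0,0,0,0,0,0,0.06,0,0,0])

```text
time: 16.08
position: [0.4577, 0.2199, 0.0301]
tool_rot: [-0.0, 1.0, 0.0, 0.0]
ft_force: [0.4, -0.6, 0.0]
grip_width: 0.0083
grip_force: 18.0
```

Call:
send_rows(increments=[0,0,0,0.06,0,0,0,0,0,0,0.06,0,0,0,0,0,0,0.06,0,0,0,0,0,0,0.06,0,0,0,0,0,0,0.06,0,0,0])

```text
time: 16.5
position: [0.4606, 0.2199, 0.0301]
tool_rot: [-0.0, 1.0, -0.0, 0.0]
ft_force: [-0.4, -0.0, 0.9]
grip_width: 0.0086
grip_force: 18.0
```

Call:
send_rows(increments=[0,0,0,0.06,0,0,0,0,0,0,0.06,0,0,0,0,0,0,0.06,0,0,0,0,0,0,0.06,0,0,0,0,0,0,0.06,0,0,0])

```text
time: 16.92
position: [0.4636, 0.2199, 0.03]
tool_rot: [-0.0, 1.0, -0.0, -0.0]
ft_force: [-0.8, -0.1, 0.0]
grip_width: 0.0088
grip_force: 18.0
```

```bash
python3 -c "
from rl import *
rl()"
```

```text
16.9167 [0.4636 0.2199 0.03  ] [-0.84 -0.06  0.04] 0.008790649322117454
scene relay 19 [0.5427 0.2104 0.0128] [0.557  0.2187 0.0231]
side relay 7 [0.5515 0.2271 0.017 ] [0.5581 0.2288 0.0356]
side knob 27 px 198.93 201.15 [0.5767 0.2273 0.0708] zmax 0.0739
```

Call:
send_rows(increments=[0,0,0,0.05,0,0,0,0,0,0,0.05,0,0,0,0,0,0,0.05,0,0,0,0,0,0,0.05,0,0,0,0,0,0,0.05,0,0,0])

```text
time: 17.43
position: [0.465, 0.2197, 0.0299]
tool_rot: [-0.0, 1.0, -0.0, -0.001]
ft_force: [-2.7, -0.4, -0.1]
grip_width: 0.0083
grip_force: 18.0
```

Call:
send_rows(increments=[0,0,0,0.05,0,0,0,0,0,0,0.05,0,0,0,0,0,0,0.05,0,0,0,0,0,0,0.05,0,0,0,0,0,0,0.05,0,0,0])

```text
time: 17.85
position: [0.4658, 0.2195, 0.0296]
tool_rot: [-0.0, 1.0, -0.001, -0.003]
ft_force: [-6.8, 0.2, 0.2]
grip_width: 0.0082
grip_force: 18.0
```

Call:
send_rows(increments=[0,0,0,0.05,0,0,0,0,0,0,0.05,0,0,0,0,0,0,0.05,0,0,0,0,0,0,0.05,0,0,0,0,0,0,0.05,0,0,0])

```text
time: 18.27
position: [0.4671, 0.2194, 0.0294]
tool_rot: [-0.0, 1.0, -0.001, -0.004]
ft_force: [-7.9, 0.2, 0.6]
grip_width: 0.0081
grip_force: 18.0
```

```bash
python3 -c "
from rl import *
rl()"
```

```text
18.2667 [0.4671 0.2194 0.0294] [-7.86  0.19  0.58] 0.008074879064605767
scene relay 11 [0.5471 0.2108 0.014 ] [0.5551 0.2187 0.0215]
side knob 31 px 198.9 200.84 [0.5771 0.2268 0.071 ] zmax 0.0744
```

Call:
send_rows(increments=[0,0,0,0.05,0,0,0,0,0,0,0.05,0,0,0,0,0,0,0.05,0,0,0,0,0,0,0.05,0,0,0])

```text
time: 18.7
position: [0.4686, 0.2193, 0.0293]
tool_rot: [-0.0, 1.0, -0.001, -0.005]
ft_force: [-7.2, 0.2, 1.5]
grip_width: 0.0086
grip_force: 18.0
```

Call:
send_rows(increments=[0,0,0,0.05,0,0,0,0,0,0,0.05,0,0,0,0,0,0,0.05,0,0,0,0,0,0,0.05,0,0,0])

```text
time: 19.03
position: [0.4699, 0.2192, 0.0292]
tool_rot: [-0.0, 1.0, -0.001, -0.005]
ft_force: [-8.3, 0.9, 0.9]
grip_width: 0.0088
grip_force: 18.0
```

```bash
python3 -c "
from rl import *
rl()"
```

```text
19.0333 [0.4699 0.2192 0.0292] [-8.32  0.85  0.93] 0.008769605373054672
scene relay 8 [0.5509 0.2105 0.0136] [0.5573 0.2177 0.0215]
side knob 29 px 198.83 200.17 [0.5771 0.2269 0.0728] zmax 0.0753
```

Call:
send_rows(increments=[0,0,0,0.05,0,0,0,0,0,0,0.05,0,0,0,0,0,0,0.05,0,0,0,0,0,0,0.05,0,0,0])

```text
time: 19.47
position: [0.4752, 0.2197, 0.0297]
tool_rot: [-0.0, 1.0, -0.0, -0.002]
ft_force: [-3.7, 0.2, 0.7]
grip_width: 0.0082
grip_force: 18.0
```

Call:
send_rows(increments=[0,0,0,0.05,0,0,0,0,0,0,0.05,0,0,0,0,0,0,0.05,0,0,0,0,0,0,0.05,0,0,0])

```text
time: 19.8
position: [0.479, 0.2198, 0.03]
tool_rot: [0.0, 1.0, -0.0, -0.0]
ft_force: [-4.2, -0.6, 0.2]
grip_width: 0.008
grip_force: 18.0
```

```bash
python3 -c "
from rl import *
rl()"
```

```text
19.8 [0.479  0.2198 0.03  ] [-4.24 -0.58  0.21] 0.008048459959989158
scene relay 4 [0.5589 0.2149 0.0142] [0.5607 0.2196 0.0183]
side knob 24 px 198.62 199.62 [0.5772 0.2273 0.0744] zmax 0.0769
```

Call:
send_rows(increments=[0,0,0,0.06,0,0,0,0,0,0,0.06,0,0,0,0,0,0,0.06,0,0,0,0,0,0,0.06,0,0,0,0,0,0,0.06,0,0,0,0,0,0,0.06,0,0,0,0,0,0,0.06,0,0,0,0,0,0,0.06,0,0,0])

```text
time: 20.57
position: [0.484, 0.2199, 0.0301]
tool_rot: [0.0, 1.0, 0.0, 0.0]
ft_force: [-4.2, 0.5, 0.4]
grip_width: 0.0085
grip_force: 18.0
```

Call:
send_rows(increments=[0,0,0,0.05,0,0,0,0,0,0,0.05,0,0,0,0,0,0,0.05,0,0,0,0,0,0,0.05,0,0,0,0,0,0,0.05,0,0,0,0,0,0,0.05,0,0,0])

```text
time: 21.07
position: [0.4869, 0.2199, 0.0301]
tool_rot: [-0.0, 1.0, 0.0, 0.0]
ft_force: [-5.2, -0.2, -0.0]
grip_width: 0.0086
grip_force: 18.0
```

Call:
send_rows(increments=[0,0,0,0.05,0,0,0,0,0,0,0.05,0,0,0,0,0,0,0.05,0,0,0,0,0,0,0.05,0,0,0,0,0,0,0.05,0,0,0])

```text
time: 21.48
position: [0.4894, 0.2199, 0.0301]
tool_rot: [-0.0, 1.0, 0.0, 0.0]
ft_force: [-4.7, 0.2, -1.1]
grip_width: 0.0082
grip_force: 18.0
```

```bash
python3 -c "
from rl import *
rl()"
```

```text
21.4833 [0.4894 0.2199 0.0301] [-4.65  0.16 -1.09] 0.008201453036738587
side knob 23 px 198.78 199.7 [0.577  0.2271 0.0741] zmax 0.0761
```

Call:
send_rows(increments=[0,0,0,0.05,0,0,0,0,0,0,0.05,0,0,0,0,0,0,0.05,0,0,0,0,0,0,0.05,0,0,0])

```text
time: 21.92
position: [0.4913, 0.2199, 0.03]
tool_rot: [-0.0, 1.0, -0.0, -0.0]
ft_force: [-4.7, 0.3, 0.3]
grip_width: 0.0085
grip_force: 18.0
```

Call:
send_rows(increments=[0,0,0,0.05,0,0,0,0,0,0,0.05,0,0,0,0,0,0,0.05,0,0,0,0,0,0,0.05,0,0,0])

```text
time: 22.25
position: [0.4934, 0.2199, 0.03]
tool_rot: [0.0, 1.0, -0.0, -0.0]
ft_force: [-4.3, 0.1, -0.1]
grip_width: 0.0087
grip_force: 18.0
```

Call:
send_rows(increments=[0,0,0,0.04,0,0,0,0,0,0,0.04,0,0,0,0,0,0,0.04,0,0,0,0,0,0,0.04,0,0,0])

```text
time: 22.58
position: [0.495, 0.2199, 0.0301]
tool_rot: [-0.0, 1.0, -0.0, -0.0]
ft_force: [-3.3, -0.3, -0.7]
grip_width: 0.0083
grip_force: 18.0
```

```bash
python3 -c "
from rl import *
rl()"
```

```text
22.5833 [0.495  0.2199 0.0301] [-3.27 -0.32 -0.69] 0.008316077756166926
side knob 27 px 198.56 199.78 [0.5775 0.2271 0.0738] zmax 0.0769
```

Call:
send_rows(increments=[0,0,0,0.04,0,0,0,0,0,0,0.04,0,0,0,0,0,0,0.04,0,0,0,0,0,0,0.04,0,0,0])

```text
time: 23.02
position: [0.4966, 0.2199, 0.0301]
tool_rot: [0.0, 1.0, -0.0, -0.0]
ft_force: [-3.5, 0.3, 0.1]
grip_width: 0.0087
grip_force: 18.0
```

Call:
send_rows(increments=[0,0,0,0.04,0,0,0,0,0,0,0.04,0,0,0,0,0,0,0.04,0,0,0,0,0,0,0.04,0,0,0])

```text
time: 23.35
position: [0.498, 0.2198, 0.03]
tool_rot: [0.0, 1.0, -0.0, -0.0]
ft_force: [-5.4, 0.2, -1.2]
grip_width: 0.0085
grip_force: 18.0
```

```bash
python3 -c "
from rl import *
rl()"
```

```text
23.35 [0.498  0.2198 0.03  ] [-5.39  0.2  -1.17] 0.008518223576846116
side knob 25 px 198.48 199.76 [0.5777 0.227  0.0736] zmax 0.076
```

Call:
send_rows(increments=[0,0,0,0.04,0,0,0,0,0,0,0.04,0,0,0,0,0,0,0.04,0,0,0])

```text
time: 23.7
position: [0.498, 0.2197, 0.0298]
tool_rot: [0.0, 1.0, -0.0, -0.001]
ft_force: [-6.8, 0.6, 0.4]
grip_width: 0.0083
grip_force: 18.0
```

Call:
send_rows(increments=[0,0,0,0.04,0,0,0,0,0,0,0.04,0,0,0,0,0,0,0.04,0,0,0])

```text
time: 23.95
position: [0.4981, 0.2196, 0.0296]
tool_rot: [-0.0, 1.0, -0.0, -0.003]
ft_force: [-7.6, 0.1, 0.8]
grip_width: 0.008
grip_force: 18.0
```

```bash
python3 -c "
from rl import *
rl()"
```

```text
23.95 [0.4981 0.2196 0.0296] [-7.57  0.11  0.82] 0.008047411529564334
side knob 26 px 198.42 199.69 [0.5777 0.2272 0.074 ] zmax 0.0761
```

The arm has stopped at 7.6 N with the latch still up. This looks like the contact block's preload (up to 9 N is expected), so I'll continue gently.

Call:
send_rows(increments=[0,0,0,0.04,0,0,0,0,0,0,0.04,0,0,0])

```text
time: 24.22
position: [0.4985, 0.2196, 0.0295]
tool_rot: [-0.0, 1.0, -0.001, -0.003]
ft_force: [-8.8, 0.5, 0.9]
grip_width: 0.0083
grip_force: 18.0
```

Call:
send_rows(increments=[0,0,0,0.03,0,0,0,0,0,0,0.03,0,0,0,0,0,0,0,0,0,0])

```text
time: 24.47
position: [0.499, 0.2196, 0.0295]
tool_rot: [-0.0, 1.0, -0.001, -0.003]
ft_force: [-7.9, -0.6, 0.2]
grip_width: 0.0087
grip_force: 18.0
```

```bash
python3 -c "
from rl import *
rl()"
```

```text
24.4667 [0.499  0.2196 0.0295] [-7.9  -0.55  0.22] 0.008732138720660141
side knob 24 px 198.62 199.62 [0.5773 0.2271 0.0742] zmax 0.0766
```

Call:
send_rows(increments=[0,0,0,0.04,0,0,0,0,0,0,0.04,0,0,0,0,0,0,0.04,0,0,0])

```text
time: 24.82
position: [0.4997, 0.2195, 0.0294]
tool_rot: [-0.0, 1.0, -0.001, -0.004]
ft_force: [-9.5, 0.0, 0.8]
grip_width: 0.0083
grip_force: 18.0
```

Call:
send_rows(increments=[0,0,0,0.04,0,0,0,0,0,0,0.04,0,0,0,0,0,0,0.04,0,0,0])

```text
time: 25.07
position: [0.5005, 0.2194, 0.0294]
tool_rot: [-0.0, 1.0, -0.001, -0.004]
ft_force: [-9.1, 1.0, 0.1]
grip_width: 0.008
grip_force: 18.0
```

```bash
python3 -c "
from rl import *
rl()"
```

```text
25.0667 [0.5005 0.2194 0.0294] [-9.14  1.02  0.12] 0.00795134435132229
side knob 23 px 198.7 199.7 [0.5771 0.2272 0.0742] zmax 0.0767
```

Call:
send_rows(increments=[0,0,0,0.04,0,0,0,0,0,0,0.04,0,0,0,0,0,0,0.03,0,0,0])

```text
time: 25.42
position: [0.5012, 0.2194, 0.0293]
tool_rot: [-0.0, 1.0, -0.001, -0.004]
ft_force: [-10.0, 0.1, -0.2]
grip_width: 0.0085
grip_force: 18.0
```

Call:
send_rows(increments=[0,0,0,0.03,0,0,0,0,0,0,0.03,0,0,0,0,0,0,0.03,0,0,0])

```text
time: 25.67
position: [0.5018, 0.2194, 0.0292]
tool_rot: [-0.0, 1.0, -0.001, -0.005]
ft_force: [-10.2, -0.1, 1.4]
grip_width: 0.0083
grip_force: 18.0
```

```bash
python3 -c "
from rl import *
rl()"
```

```text
25.6667 [0.5018 0.2194 0.0292] [-10.17  -0.06   1.35] 0.008267842183641216
side knob 21 px 198.86 199.57 [0.5769 0.2269 0.0743] zmax 0.0764
```

Call:
send_rows(increments=[0,0,0,0.03,0,0,0,0,0,0,0.03,0,0,0])

```text
time: 25.93
position: [0.5022, 0.2194, 0.0292]
tool_rot: [-0.0, 1.0, -0.001, -0.005]
ft_force: [-9.6, -0.0, 0.5]
grip_width: 0.0085
grip_force: 18.0
```

Call:
send_rows(increments=[0,0,0,0.03,0,0,0,0,0,0,0.03,0,0,0])

```text
time: 26.1
position: [0.5026, 0.2194, 0.0292]
tool_rot: [-0.0, 1.0, -0.001, -0.005]
ft_force: [-10.9, 0.3, 1.6]
grip_width: 0.0084
grip_force: 18.0
```

```bash
python3 -c "
from rl import *
rl()"
```

```text
26.1 [0.5026 0.2194 0.0292] [-10.93   0.26   1.62] 0.00842658961387201
side knob 10 px 199.5 200.2 [0.5765 0.2254 0.0719] zmax 0.0734
```

```bash
python3 -c "
from rl import *
rl()
for n,s in (('scene',(slice(140,220),slice(190,300))),('side',(slice(170,250),slice(150,260)))):
    c=dict(np.load(n+'6.npz'));cv2.imwrite('pics/k_'+n+'.png',cv2.resize(c['image'][s][:,:,::-1],(390,290),interpolation=cv2.INTER_CUBIC))
cv2.imwrite('pics/k.png',np.hstack([cv2.imread('pics/k_scene.png'),cv2.imread('pics/k_side.png')]))"
```

```text
26.2 [0.5043 0.2196 0.0294] [-7.13  0.44  1.65] 0.0084046933746577
side knob 5 px 199.2 199.6 [0.5776 0.2248 0.0725] zmax 0.0733
```

View pics/k.png

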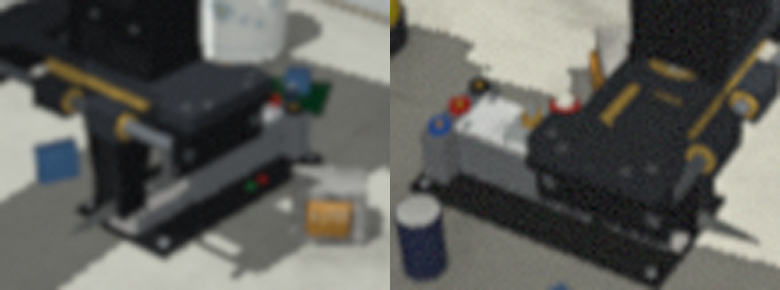

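Force dropped and the TCP jumped 1.7 mm forward, and the knob, now mostly hidden by the gripper at (565,105), reads lower. The latch has snapped, so I'll retract.

Call:
send_rows(increments=[0,0,0,-0.1,0,0,0,0,0,0,-0.2,0,0,0,0,0,0,-0.3,0,0,0,0,0,0,-0.4,0,0,0,0,0,0,-0.6,0,0,0,0,0,0,-0.8,0,0,0,0,0,0,-0.8,0,0,0,0,0,0,-0.8,0,0,0,0,0,0,-0.8,0,0,0,0,0,0,-0.8,0,0,0,0,0,0,-0.8,0,0,0,0,0,0,-0.8,0,0,0,0,0,0,-0.8,0,0,0,0,0,0,0,0,0,0])

```text
time: 27.47
position: [0.4247, 0.2196, 0.0299]
tool_rot: [-0.0, 1.0, -0.0, -0.002]
ft_force: [-0.7, 0.3, -0.2]
grip_width: 0.0086
grip_force: 18.0
```

```bash
python3 -c "
from rl import *
rl()"
```

```text
27.4667 [0.4247 0.2196 0.0299] [-0.7   0.33 -0.24] 0.008581584520491051
scene knob 23 px 246.61 168.26 [0.5772 0.2137 0.0687] zmax 0.0719
side knob 26 px 198.96 201.31 [0.5768 0.227  0.0701] zmax 0.0732
```

The knob is back at its rest position and the relay is no longer in the trough, so it is latched. Next I'll lay the spudger down at its old spot.

Call:
send_rows(increments=[0,0,0,-0.3,0,1.5,0,0,0,0,0,0,2,0,0,0,0,0,0,2,0,0,0,0,0,-2.35,0,0,0,0,0,0,-2.35,0,0,0,0,0,0,-2.35,0,0,0,0,0,0,-2.35,0,0,0,0,0,0,-2.35,0,0,0,0,0,0,-2.35,0,0,0,0,0,0,-2.35,0,0,0,0,0,0,-2.35,0,0,0,0,0,0,-2.35,0,0,0,0,0,0,-2.35,0,0,0,0,0,0,-2,0,0,0,0,0,0,-2,0,0,0,0,0,0,-2,0,0,0,0,0,0,-0.8,0,0,0,0,0,0,-0.4,0,0,0,0,0,0,0,0,0,0,0,0,0,0,0])

```text
validation failed for argument at $.in...
```

Call:
send_rows(increments=[0,0,0,-0.3,0,1.5,0,0,0,0,0,0,2,0,0,0,0,0,0,2,0,0,0,0,0,-2.35,0,0,0,0,0,0,-2.35,0,0,0,0,0,0,-2.35,0,0,0,0,0,0,-2.35,0,0,0,0,0,0,-2.35,0,0,0,0,0,0,-2.35,0,0,0,0,0,0,-2.35,0,0,0,0,0,0,-2.35,0,0,0,0,0,0,-2.35,0,0,0,0,0,0,-2.35,0,0,0,0,0,0,0,-2,0,0,0,0,0,0,-2,0,0,0,0,0,0,-2,0,0,0,0,0,0,-0.8,0,0,0,0,0,0,-0.4,0,0,0,0,0,0,0,0])

```text
time: 29.15
position: [0.4247, -0.0151, 0.0125]
tool_rot: [-0.0, 1.0, 0.0, -0.0]
ft_force: [-0.5, 0.5, 0.1]
grip_width: 0.0084
grip_force: 18.0
```

Call:
send_rows(increments=[0,0,0,0,0,-0.1,0,0,0,0,0,0,-0.1,0,0,0,0,0,0,-0.05,0,0,0,0,0,0,0,0,0,0,0,0,0,0,0.12,0,0,0,0,0,0,0.15,0,0,0,0,0,0,0.25,0,0,0,0,0,0,0.35,0,0,0,0,0,0,0.35,0,0,0,0,0,0,0.35,0,0,0,0,0,1,0.35,0,0,0,0,0,2,0.35,0,0,0,0,0,3,0.35,0,0,0,-0.5,0,3,0.35,0,0,0,0,0,3,0.35,0,0,0,0,0,0,0.35,0,0,0,0,0,0,0.35])

```text
time: 30.57
position: [0.4206, -0.0154, 0.1319]
tool_rot: [-0.0, 1.0, -0.001, 0.002]
ft_force: [0.5, 0.4, 0.0]
grip_width: 0.0304
grip_force: 0.0
```

```bash
python3 - <<'E'
from rl import *
rl()
c=dict(np.load('side6.npz'))
W=world(c);hsv=cv2.cvtColor(c['image'],cv2.COLOR_RGB2HSV)
g=(c['range_z']>0)&(W[...,0]>.34)&(W[...,0]<.53)&(abs(W[...,1]+.015)<.04)&(W[...,2]>.003)&(W[...,2]<.08)&(hsv[...,1]<70)&(hsv[...,2]<150)
p=W[g];print(len(p),p.min(0),p.max(0))
a=c['image'][100:270,130:360,::-1];cv2.imwrite('pics/f.png',cv2.resize(a,(790,584)))
E
```

```text
30.5667 [ 0.4206 -0.0154  0.1319] [0.52 0.41 0.02] 0.030411991948627093
scene knob 21 px 246.19 168.48 [0.5763 0.2142 0.0683] zmax 0.0718
side knob 34 px 199.15 200.79 [0.5769 0.2262 0.0708] zmax 0.0735
155 [ 0.38283148 -0.01731007  0.00308188] [ 0.50477518 -0.00636063  0.01032869]
```

View pics/f.png

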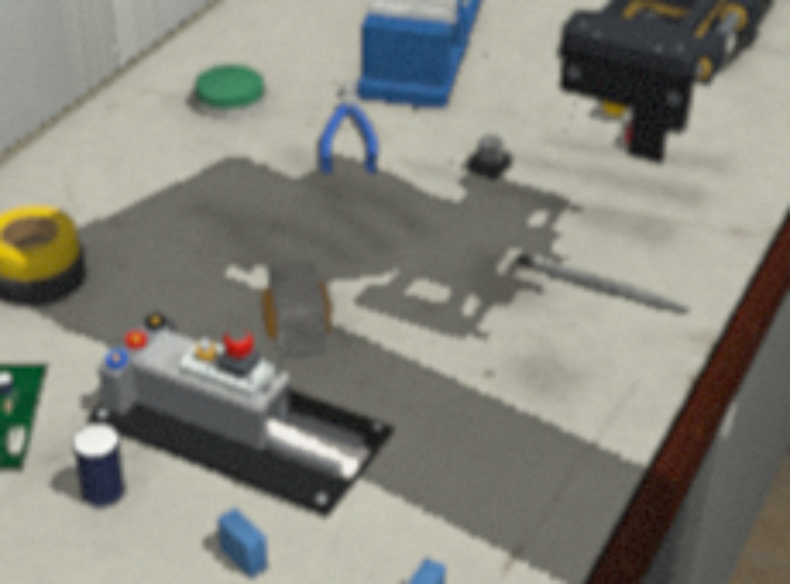

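The spudger lies flat on the bench at (600,285), the trough is empty, and the knob at (238,345) is down. I'm handing in.

```bash
python3 -c "
from rig import robot
print(robot.hand_in())"
```

```text
the job is handed in; nothing more can be done
None
```

The relay is in the tunnel with the latch snapped down behind it, pushed in with at most about 11 N at the wrist; the spudger lies flat on the bench clear of the adapter, and I handed the job in at about 31 s, but hand-in gave no verdict.

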